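Lid down and slide the baby food container home along the bin lane

TASK

Press the lid of the aluminium baby food container shut while the container still stands in front of the lane, then push the container with your fingertips down the lane between the two guide rails until it is fully home against the grey stop at the end. Neither the container nor the robot may touch either rail, and the container stays flat on the shelf, never lifted or tipped. Leave the other things around the lane where they are and finish clear of everything.

Things in the scene. Friction and masses are not known exactly. Their poses are not given: they have to be found in the camera images.
- lane: Tilt-out bin with its lane, fixed. Origin on the shelf surface, on the lane's centre line; x along the lane the way of the push, y left, z up. Rails at y = +-61 mm; lane mouth at x = -80 mm; floor is the bare shelf. Upright grey stop plate, 200 mm wide, 40 high, near face at x = 140 mm: container home = centre at x = 85 mm. Behind it the tilted bin (to x = 340, 222 wide, up to 100 mm high).
- rail_left: Left guide rail, a fixed aluminium bar 220 mm long (lane x from -80 to 140 mm), 10 mm wide (lane y from 56 to 66 mm), 14 mm high. Origin on the shelf below its centre line, at lane x = 0, y = 61 mm. Free width between the rails 112 mm. Not to be touched.
- rail_right: Right guide rail, the mirror image of the left one (lane y from -66 to -56 mm). Not to be touched.
- container: Aluminium baby food container, loose box 110 mm long (own x), 96 mm wide (own y), 47 mm high with lid shut, about 0.25 kg; too wide to grip. Origin: centre of its underside. Starts on the open shelf just before the lane mouth, its +x end roughly facing the lane, up to 35 mm to one side and up to about 10 degrees askew.
- lid (a joint): Hinge of the container's lid, rad: 0 shut, positive open (starts at 0.35 to 0.75). Axis along the container's y at container x = 53 mm, height 42 mm (the end towards the lane). Lid plate 108 mm long, 96 wide, 5 thick; light friction (under 0.5 N at its free edge) keeps it where left, no spring or latch. Pressed from above it swings down; shut, its top is 47 mm above the shelf.
- lid_edge (a point): Middle of the free edge of the lid (upper face), the end that faces away from the lane.
- teether: Bystander: coral silicone ring, 68 mm across, 13 mm high, beside the right rail. Origin: centre of its underside.
- rattle: Bystander: beech block rattle, 46 mm cube, beside the left rail. Origin: centre of its underside.
- cap: Bystander: mint bottle cap, 38 mm across, 18 mm high, beside the right rail. Origin: centre of its underside.
- jar: Bystander: small jar, 58 mm across, 65 mm high, to the right of the lane. Origin: centre of its underside.
- cup: Bystander: cream cup, 68 mm across, 62 mm high, left of the lane's far end. Origin: centre of its underside.
There are look-alikes about, which are no part of the job. There is more than one size of the container; the one meant has the size given above.

How it is judged:
By the outcome, as a careful person would: the job done as asked, in the order asked, and still so for the second after the job is handed in, with the robot touching nothing.
It also fails if it takes over 67 s, if anything falls off the work surface, if the arm or the gripper's body presses on something with over 40 N, if the wrist force passes 120 N, or if a joint passes its speed limit or range.

ROBOT

A 6-joint arm with a two-finger parallel gripper is mounted at the origin on the work surface. World frame = base frame: x ahead of the robot, y to its left, z up, the work surface at z = 0. Lengths are in mm, angles in degrees, forces in N, time in s.
With the tool pointing down it reaches from about 400 to 825 mm from the base axis. Payload 7 kg.
Tool frame: the origin (TCP) lies on the centre line of the jaws, within the pads' length; the fingertips stand 17 mm ahead of it and the grasp point (between the pads) lies 2 mm behind it; z points along the fingers, y is the line along which they close (so a half turn about z gives the same grasp; the last joint's range is limited). The gripper opens to 85 mm and grips with 20 to 120 N. Pads are 22 mm wide; open, the fingers measure 114 mm over their backs; the gripper's body (76 mm by 85 mm) begins 54 mm behind the grasp point. The pads swing forward as they close: fully open they stand 13 mm farther back than shut.
Start: joints at [79.704, 20.546, 0.682, 0, -70.136, -16.507], TCP at [304.378, 602.453, 248.302] pointing down, gripper open.
Joint ranges: [-176.03, 176.03], [-82.01, 121.73], [-58.28, 71.71], [-173.87, 95.51], [-174.79, -0.11], [-173.66, 173.66]. Speed limits (degrees/s): [136.94, 136.94, 172.46, 180, 180, 180].

INTERFACE

Orientations are given as [roll, pitch, yaw] about the fixed x, y, z axes, in that order (R = Rz(yaw) Ry(pitch) Rx(roll)).
In Python, from rig import r gives the robot as it stands.
- The arm moves only by the tool jog_arm, never from a script. Its argument "series" is one flat list of numbers, 7 for each row, row after row: the shift along the tool's x, y, z each as a share of 0.05 m, from -1 to 1, then the turn, a rotation vector about the tool's x, y, z each as a share of 0.08 rad, from -1 to 1, then the gripper's target within -1 to 1 (fully open at 1, half-way at 0, shut at -1). A call has 1 to 12 rows; each row shifts and turns the commanded pose from where the row before left it, along the tool's axes as they then stand; what a row does not reach is not made up. A row lasts 1/10 s, in which the tool goes at most 50 mm and 8.59 degrees, less where a joint would pass 70% of its speed; a pose out of reach is approached as far as the arm can. A call with a number of a shift or a turn outside -1 to 1 is refused whole. A call with a gripper value outside its range is refused whole. The fingers move at their own pace and stop on an object; "force" is the grip in N (left out, the last holds). Time passes only in rows, so rows that do not move let the fingers close. It gives the time, the measured TCP pose, the force, the opening and the grip force at its end, in the units of the state.
- r.get_state(): the state, without advancing time (a new reading comes with each control period).
- r.read_camera(name): name is "side" or "top"; returns the picture (400x640x3 uint8, red, green, blue); there is no depth.
- r.get_calibration(name): a dict with "mtx" (3x3 intrinsics, pixels), "R" (3x3) and "t" (3): a world point X has camera coordinates R X + t. Camera axes: x right, y down, z forward; pixel columns grow to the right and rows downward; lengths in mm; the calibration is good to about 2 mm. A picture is of the moment at which its call begins. get_calibration takes no time and is no camera call.
- r.sign_off(): hands the job in; it is judged then, once.
The state is a dict: "time": time; "joint_positions": joint angles; "qd": joint speeds; "joint_torque": joint torques, N m; "tcp_pos": TCP position; "tcp_rot": TCP orientation; "force": force on the tool from outside, world axes, zero at the start; "wrist_torque": the same for the moment, N m; "grip_width": opening from 0.0 (shut) to 1.0 (fully open); "finger_force": force on a finger pad.
Only numpy, scipy, OpenCV 4.12 (cv2) and the standard library are available. Lean on these libraries where they do the work, as an engineer would, in place of code of your own. Each camera call takes 0.05 s, during which the arm holds its last target. There are 200 camera calls.

## Working session

There is one attempt and no reset: what is moved stays moved. The work goes in short steps, Python scripts to look and compute and a tool call to move; the robot and the scene stay as the last step left them, time stands still between calls to the robot, and variables do not carry over. Pictures are saved under pics/ and viewed, at most 10 in all, crops included, and the job is handed in when it is done.

Besides the shell and the picture viewer there is one more tool, called in YAML: its name, and indented under it one key for each argument. jog_arm: Moves the arm, as the interface text tells. Shift numbers are shares of 0.05 m and turn numbers shares of 0.08 rad, none past 1 either way. Its arguments: {"type":"object","properties":{"series":{"type":"array"},"force":{"type":"number"}},"required":["series"]}

```bash
mkdir -p pics; ls; python3 - <<'E'
from rig import r
import cv2
s=r.get_state(); print(s)
for n in ("side","top"):
    c=r.get_calibration(n); print(n,c)
    cv2.imwrite(f"pics/{n}0.png",r.read_camera(n)[:,:,::-1])
E
```

```text
pics
{'time': 0.0, 'joint_positions': array([ 7.97034550e+01,  2.05885675e+01,  6.33995889e-01, -2.10948249e-02,
       -7.01337354e+01, -1.65059870e+01]), 'qd': array([ 0.09130058, -0.07627275, -0.02675512, -0.03485416,  0.05687029,
        0.06553379]), 'joint_torque': array([-1.44818018e-04, -5.83321238e+01,  2.93412459e+01,  6.93729892e+00,
       -5.96264668e-03,  2.66710856e-05]), 'tcp_pos': array([304.19167384, 602.0732085 , 247.394629  ]), 'tcp_rot': array([ 1.79909697e+02, -6.07850225e-03, -2.68097110e+01]), 'force': array([-0.53983539,  0.17928999,  0.77334124]), 'wrist_torque': array([-0.00133742, -0.02311992, -0.03105265]), 'finger_force': 0.0, 'grip_width': 0.9980348508378838}
side {'mtx': array([[490.29124495,   0.        , 322.92683747],
       [  0.        , 490.29124495, 199.40594194],
       [  0.        ,   0.        ,   1.        ]]), 'R': array([[-0.90513613, -0.425109  , -0.00330504],
       [-0.31690467,  0.67989032, -0.66130219],
       [ 0.28337257, -0.59752113, -0.75011232]]), 't': array([470.46112435, 274.29239255, 838.28747966])}
top {'mtx': array([[479.60527319,   0.        , 313.64540261],
       [  0.        , 479.60527319, 194.37960988],
       [  0.        ,   0.        ,   1.        ]]), 'R': array([[ 0.00118794, -0.99952529, -0.03078613],
       [-0.98107693,  0.00479575, -0.19355892],
       [ 0.19361467,  0.0304335 , -0.98060551]]), 't': array([-64.03549541, 550.68254005, 988.82361984])}
```

View pics/top0.png

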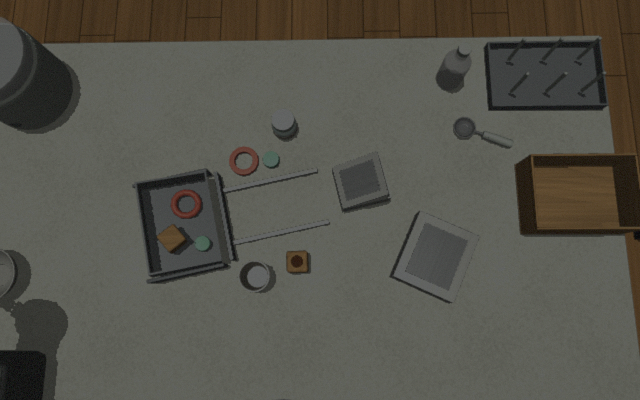

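View pics/side0.png

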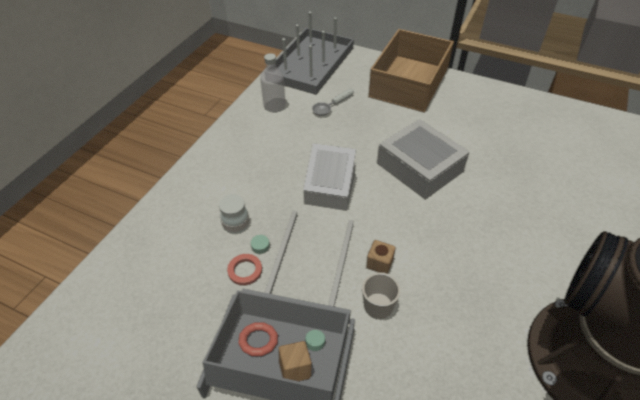

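The top view shows the lane running left, with rails at about (225,190)-(317,171) and (235,243)-(328,222). The right-sized container is at about (360,181), and the larger look-alike is at (437,255). I'll enlarge both views.

```bash
python3 - <<'E'
import cv2
def crop(n,x,y,w,h,k):
    im=cv2.imread(f"pics/{n}0.png")[y:y+h,x:x+w]
    im=cv2.convertScaleAbs(im,alpha=1.6,beta=10)
    im=cv2.resize(im,None,fx=k,fy=k,interpolation=cv2.INTER_CUBIC)
    for i in range(0,w,20): cv2.putText(im,str(x+i),(i*k,10),0,.35,(0,255,255)); cv2.line(im,(i*k,12),(i*k,18),(0,255,255))
    for j in range(0,h,20): cv2.putText(im,str(y+j),(0,j*k+4),0,.35,(0,255,255)); 
    cv2.imwrite(f"pics/{n}0c.png",im)
crop("top",210,140,200,130,4)
crop("side",230,140,150,150,4)
E
```

```text
(no output)
```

View pics/top0c.png

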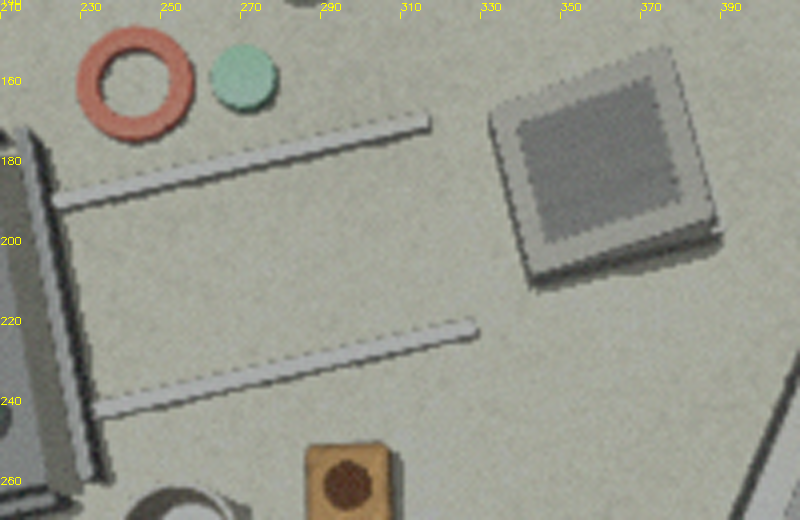

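View pics/side0c.png

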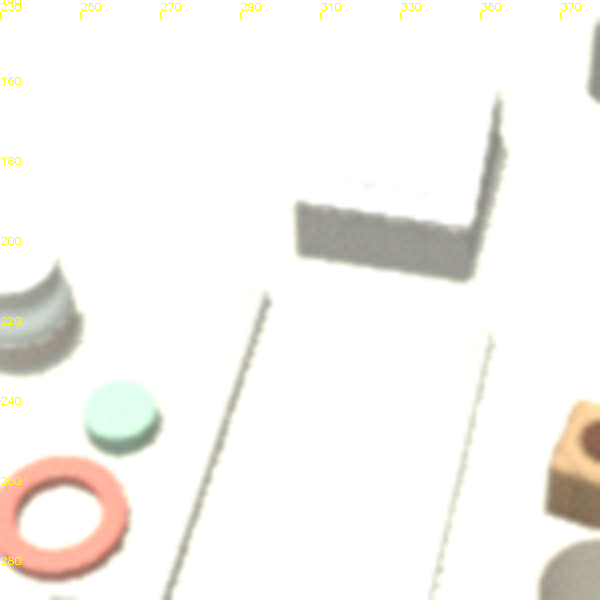

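The top crop gives sharp lid corners, but the side crop is overexposed. I'll redo it darker, around the container only.

```bash
python3 - <<'E'
import cv2
x,y,w,h,k=290,130,80,85,7
im=cv2.imread("pics/side0.png")[y:y+h,x:x+w]
im=cv2.normalize(im,None,0,255,cv2.NORM_MINMAX)
im=cv2.resize(im,None,fx=k,fy=k,interpolation=cv2.INTER_CUBIC)
for i in range(0,w,10): cv2.putText(im,str(x+i),(i*k,10),0,.35,(0,0,255)); cv2.line(im,(i*k,12),(i*k,18),(0,0,255))
for j in range(0,h,10): cv2.putText(im,str(y+j),(0,j*k+4),0,.35,(0,0,255))
cv2.imwrite("pics/side0d.png",im)
E
```

```text
(no output)
```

View pics/side0d.png

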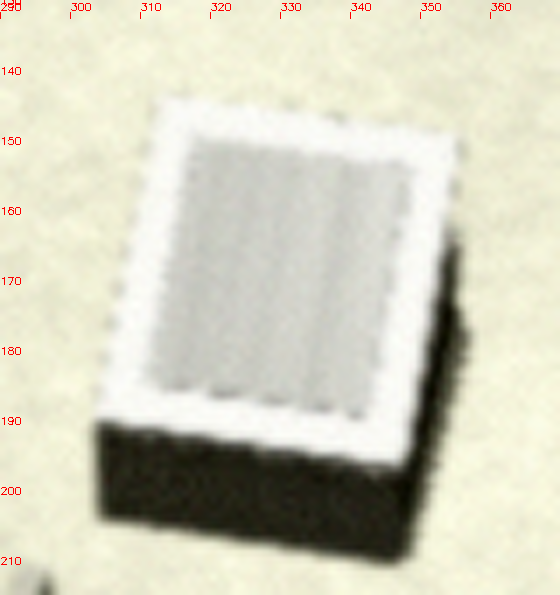

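```bash
cat > fit.py <<'E'
import numpy as np
from scipy.optimize import least_squares
from rig import r
C={n:r.get_calibration(n) for n in("top","side")}
def proj(n,X):
    c=C[n]; p=np.asarray(X)@c["R"].T+c["t"]; q=p@c["mtx"].T; return q[:,:2]/q[:,2:]
def place(p,L):
    a=np.radians(p[2]); c,s=np.cos(a),np.sin(a); L=np.asarray(L,float)
    return np.c_[p[0]+c*L[:,0]-s*L[:,1],p[1]+s*L[:,0]+c*L[:,1],L[:,2]]
def lid(a,l,y): return [53-l*np.cos(a)+5*np.sin(a),y,42+l*np.sin(a)+5*np.cos(a)]
E
python3 - <<'E'
from fit import *
def fl(p):
    # sides of the lane measured on rails' top faces
    o=[]
    o.append(proj("top",place(p,[[-80,-61,14],[-80,61,14]]))-[[317.3,170.2],[329,221]])
    e=proj("top",place(p,[[140,-61,14],[140,61,14]]))-[[224.5,190.3],[234.5,241.8]]
    return np.r_[np.ravel(o),np.ravel(e)]
s=least_squares(fl,[500,100,90]); print("lane",s.x.round(1),s.fun.round(2))
def fc(p,full=False,ts=None):
    a=p[3]; H=[lid(a,0,-48),lid(a,0,48),lid(a,108,-48),lid(a,108,48)]
    t=proj("top",place(p,H+[[55,48,0],[-55,48,0]]))-[[332.5,168],[342,208],[378,151.5],[389,193.8],[342.5,212.5],[390,198]]
    u=proj("side",place(p,H+[[55,-48,0],[55,48,0]]))-[[303.9,189.7],[348.1,196.4],[312.9,144.3],[355.4,150.3],[304.3,204],[347.4,210.3]]
    return np.r_[t.ravel(),u.ravel()]
c=least_squares(fc,[500,0,90,.5],loss="soft_l1"); print("cont",c.x.round(2)); print(fc(c.x).reshape(-1,2).round(1))
print("lid edge", place(c.x,[lid(c.x[3],108,0)]).round(1))
a=np.radians(s.x[2]); R=np.array([[np.cos(a),np.sin(a)],[-np.sin(a),np.cos(a)]]); print("cont in lane",R@(c.x[:2]-s.x[:2]), c.x[2]-s.x[2])
print("home",place(s.x,[[85,0,0]]))
E
```

```text
lane [539.6  -9.2 102.4] [ 0.94 -0.87  1.01  0.2  -0.82 -0.21 -1.14  0.75]
cont [ 580.39 -168.54  104.37  113.44]
[[-1.3 -1.1]
 [ 0.5  0.5]
 [-0.6 -0.6]
 [ 0.9 -0.2]
 [-0.7 -0.6]
 [-1.3  1.8]
 [-0.2 -0.4]
 [ 0.4 -0.9]
 [ 0.1  0.3]
 [ 0.9 -0.2]
 [ 0.1 -0.2]
 [ 0.3 -0.3]]
lid edge [[ 592.1 -214.1   83.1]]
cont in lane [-164.42341389   -5.7018733 ] 1.9986383800322187
home [[521.37274335  73.86535143   0.        ]]
```

Lid angle comes out at about 0.34 rad and the free edge at z≈83, which is consistent. I'll check the lane in the side view too.

```bash
python3 - <<'E'
import cv2
x,y,w,h,k=200,200,165,125,4
im=cv2.imread("pics/side0.png")[y:y+h,x:x+w]
im=cv2.normalize(im,None,0,255,cv2.NORM_MINMAX)
im=cv2.resize(im,None,fx=k,fy=k,interpolation=cv2.INTER_CUBIC)
for i in range(0,w,20): cv2.putText(im,str(x+i),(i*k,10),0,.35,(0,0,255)); cv2.line(im,(i*k,12),(i*k,18),(0,0,255))
for j in range(0,h,20): cv2.putText(im,str(y+j),(0,j*k+4),0,.35,(0,0,255))
cv2.imwrite("pics/side0e.png",im)
E
```

```text
(no output)
```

View pics/side0e.png

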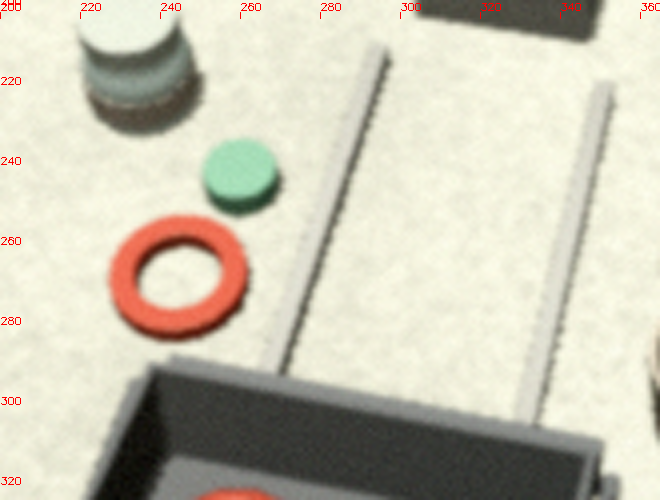

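```bash
python3 - <<'E'
from fit import *
def f(p):
    o=[]
    for n,xs,m in(("top",[-80,-80,p[3],p[3]],[[317.3,170.2],[329,221],[224.5,190.3],[234.5,241.8]]),("side",[-80,-80,p[4],p[5]],[[294.7,211.9],[351,220.9],[267.5,293],[331.8,305.5]])):
        o.append(proj(n,place(p,[[x,y,14] for x,y in zip(xs,[-61,61,-61,61])]))-m)
    return np.ravel(o)
s=least_squares(f,[540,-9,102,140,100,100]);print(s.x.round(1));print(s.fun.reshape(-1,2).round(1))
# in lane coords for container
a=np.radians(s.x[2]); R=np.array([[np.cos(a),np.sin(a)],[-np.sin(a),np.cos(a)]]); print("cont in lane",R@(np.array([580.4,-168.5])-s.x[:2]), 104.4-s.x[2])
E
```

```text
[539.4  -3.8 102.7 132.5 125.7 125.6]
[[-1.6 -0.9]
 [-1.3  0.1]
 [-0.  -0.5]
 [-0.   0.4]
 [ 0.8 -1.6]
 [ 0.9 -1.1]
 [ 0.1  0. ]
 [ 0.1  0. ]]
cont in lane [-169.6426458    -3.81611165] 1.6981005671927534
```

```bash
python3 - <<'E'
from fit import *
def lane(p,n,ex):
    m=dict(top=[[317.3,170.2],[329,221],[224.5,190.3],[234.5,241.8]],side=[[294.7,211.9],[351,220.9],[267.5,293],[331.8,305.5]])[n]
    return (proj(n,place(p,[[-80,-61,14],[-80,61,14],[p[3],-61,14],[p[3],61,14]]))-m).ravel()
def cont(p,n):
    a=p[3]; H=[lid(a,0,-48),lid(a,0,48),lid(a,108,-48),lid(a,108,48)]
    if n=="top": return (proj(n,place(p,H+[[55,48,0]]))-[[332.5,168],[342,208],[378,151.5],[389,193.8],[342.5,212.5]]).ravel()
    return (proj(n,place(p,H+[[55,-48,0],[55,48,0]]))-[[303.9,189.7],[348.1,196.4],[312.9,144.3],[355.4,150.3],[304.3,204],[347.4,210.3]]).ravel()
for n in("top","side"):
    s=least_squares(lane,[540,-9,102,130],args=(n,0)); c=least_squares(cont,[580,-168,104,.35],args=(n,))
    a=np.radians(s.x[2]); R=np.array([[np.cos(a),np.sin(a)],[-np.sin(a),np.cos(a)]])
    print(n,s.x.round(1),c.x.round(2),R@(c.x[:2]-s.x[:2]),c.x[2]-s.x[2],s.fun.round(1),c.fun.round(1))
E
```

```text
top [539.1  -6.9 102.4 135.4] [ 5.7895e+02 -1.7042e+02  1.0326e+02  4.2000e-01] [-168.25296198   -3.88263101] 0.8756015098992833 [-0.1 -0.6  0.   0.4  0.2 -0.4 -0.1  0.6] [-0.3 -0.9  0.7  0.8 -0.4 -0.3  0.3  0.6 -0.4 -0.3]
side [5.391e+02 2.000e-01 1.029e+02 1.216e+02] [ 5.8032e+02 -1.6728e+02  1.0430e+02  3.6000e-01] [-172.48696255   -2.72590747] 1.3732871509530042 [-0.2 -0.2  0.2  0.2 -0.   0.1  0.  -0.1] [-0.5  0.   0.1 -0.4 -0.2  0.2  0.7 -0.2 -0.2  0.2  0.1  0.1]
```

jog_arm:
  series: [0,0,0,0,0,0.92,0,0,0,0,0,0,0.92,0,0,0,0,0,0,0.92,0,0,0,0,0,0,0.92,0,0,0,0,0,0,0.92,0,0,0,0,0,0,0.92,0,0,0,0,0,0,0.92,0,0,0,0,0,0,0.92,0,0,0,0,0,0,0.92,0,0,0,0,0,0,0.92,0,0,0,0,0,0,0.92,0,0,0,0,0,0,0.92,0]

```text
time: 1.3
tcp_pos: [304.3, 602.2, 247.8]
tcp_rot: [180.0, -0.0, -77.6]
force: [-0.3, -0.2, 0.7]
grip_width: 0.502
finger_force: 0.0
```

jog_arm:
  series: [0.85,-0.1,0,0,0,0,0,0.85,-0.1,0,0,0,0,0,0.85,-0.1,0,0,0,0,0,0.85,-0.1,0,0,0,0,0,0.85,-0.1,0,0,0,0,0,0.85,-0.1,0,0,0,0,0,0.85,-0.1,0,0,0,0,0,0.85,-0.1,0,0,0,0,0,0.85,-0.1,0,0,0,0,0,0.85,-0.1,0,0,0,0,0,0.85,-0.1,0,0,0,0,0,0.85,-0.1,0,0,0,0,0]

```text
time: 2.5
tcp_pos: [474.2, 116.1, 248.3]
tcp_rot: [-180.0, 0.0, -77.4]
force: [0.9, 0.4, -0.4]
grip_width: 0.499
finger_force: 0.0
```

jog_arm:
  series: [0.84,-0.105,0,0,0,0,0,0.84,-0.105,0,0,0,0,0,0.84,-0.105,0,0,0,0,0,0.84,-0.105,0,0,0,0,0,0.84,-0.105,0,0,0,0,0,0.84,-0.105,0.4,0,0,0,0,0.84,-0.105,0.6,0,0,0,0,0.84,-0.105,0.6,0,0,0,0,0,0,0.6,0,0,0,0,0,0,0,0,0,0,0]

```text
time: 3.5
tcp_pos: [584.1, -198.8, 135.3]
tcp_rot: [179.5, 0.2, -77.6]
force: [-0.6, 0.1, -0.2]
grip_width: 0.497
finger_force: 0.0
```

```bash
cat > look.py <<'E'
import sys,cv2,numpy as np
from rig import r
def look(tag,bt,bs):
    out=[]
    for n,(x,y,w,h,k) in(("top",bt),("side",bs)):
        im=r.read_camera(n)[y:y+h,x:x+w,::-1]
        im=cv2.resize(cv2.convertScaleAbs(im,alpha=1.25),None,fx=k,fy=k,interpolation=cv2.INTER_CUBIC)
        for i in range(0,w,10): cv2.putText(im,str(x+i),(i*k,10),0,.32,(0,0,255)); cv2.line(im,(i*k,12),(i*k,16),(0,0,255))
        for j in range(0,h,10): cv2.putText(im,str(y+j),(0,j*k+4),0,.32,(0,0,255))
        out.append(im)
    H=max(i.shape[0] for i in out)
    cv2.imwrite(f"pics/{tag}.png",np.hstack([cv2.copyMakeBorder(i,0,H-i.shape[0],0,4,0) for i in out]))
E
python3 -c "
from look import *
look('a',(300,120,100,100,4),(280,100,90,120,4))
print(r.get_state()['tcp_pos'],r.get_state()['force'])"
```

```text
[ 587.06481812 -198.08153422  140.49319875] [-0.72847368 -0.46785124  0.99876884]
```

View pics/a.png

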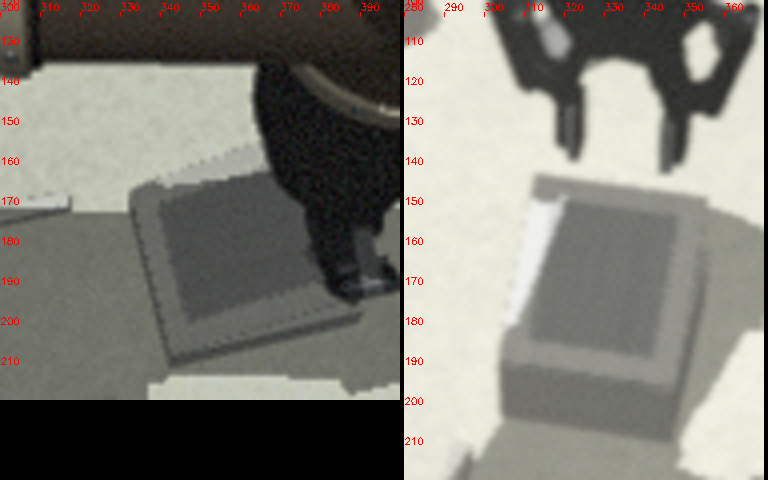

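The fingers straddle the middle of the lid just inside its free edge: tips at about (320,140) and (345,142) in the side view, lid edge at (312,144)-(354,150). I'll press down gently.

jog_arm:
  series: [0.04,0,0.11,0,0,0,0,0.04,0,0.11,0,0,0,0,0,0,0.11,0,0,0,0,0,0,0.11,0,0,0,0,0,0,0.11,0,0,0,0,0,0,0.11,0,0,0,0,0,0,0.11,0,0,0,0,0,0,0.11,0,0,0,0,0,0,0.11,0,0,0,0,0,0,0.11,0,0,0,0,0,0,0.11,0,0,0,0,0,0,0.11,0,0,0,0]

```text
time: 4.8
tcp_pos: [588.2, -202.0, 74.0]
tcp_rot: [180.0, -0.0, -77.4]
force: [-0.6, -0.1, 0.8]
grip_width: 0.501
finger_force: 0.1
```

jog_arm:
  series: [0,0,0.04,0,0,0,0,0,0,0.04,0,0,0,0,0,0,0.04,0,0,0,0]

```text
time: 5.1
tcp_pos: [588.3, -202.0, 68.5]
tcp_rot: [-180.0, -0.0, -77.4]
force: [0.2, 0.7, 0.1]
grip_width: 0.499
finger_force: 0.1
```

jog_arm:
  series: [0,0,0.03,0,0,0,0,0,0,0.03,0,0,0,0,0,0,0,0,0,0,0]

```text
time: 5.4
tcp_pos: [588.2, -201.9, 65.4]
tcp_rot: [180.0, 0.0, -77.4]
force: [-0.2, 0.2, -0.5]
grip_width: 0.503
finger_force: 0.0
```

jog_arm:
  series: [0,0,0.03,0,0,0,0,0,0,0,0,0,0,0]

```text
time: 5.6
tcp_pos: [588.1, -202.0, 63.9]
tcp_rot: [180.0, 0.0, -77.4]
force: [0.3, 0.3, 0.3]
grip_width: 0.502
finger_force: 0.0
```

jog_arm:
  series: [0,0,0.03,0,0,0,0,0,0,0,0,0,0,0]

```text
time: 5.8
tcp_pos: [588.1, -202.0, 62.3]
tcp_rot: [180.0, 0.0, -77.4]
force: [1.4, -0.5, 0.3]
grip_width: 0.505
finger_force: 0.0
```

jog_arm:
  series: [0,0,0.03,0,0,0,0,0,0,0,0,0,0,0]

```text
time: 6.0
tcp_pos: [588.3, -202.0, 61.9]
tcp_rot: [-180.0, -0.0, -77.4]
force: [-2.9, 1.5, 7.0]
grip_width: 0.503
finger_force: 3.8
```

jog_arm:
  series: [0,0,0.03,0,0,0,0,0,0,0,0,0,0,0]

```text
time: 6.2
tcp_pos: [588.4, -202.0, 61.5]
tcp_rot: [-180.0, -0.0, -77.4]
force: [-5.5, 3.6, 16.9]
grip_width: 0.504
finger_force: 8.2
```

jog_arm:
  series: [0,0,0.03,0,0,0,0,0,0,0,0,0,0,0]

```text
time: 6.4
tcp_pos: [588.5, -202.0, 61.1]
tcp_rot: [-179.9, -0.1, -77.3]
force: [-8.2, 5.1, 25.4]
grip_width: 0.501
finger_force: 12.5
```

jog_arm:
  series: [0,0,-0.2,0,0,0,0,0,0,-0.6,0,0,0,0,0.4,0,-0.6,0,0,0,0,0.6,0,0,0,0,0,0,0.6,0,0,0,0,0,0,0.6,0,0,0,0,0,0,0.6,0,0,0,0,0,0,0,0,0,0,0,0,0]

```text
time: 7.2
tcp_pos: [618.8, -341.8, 127.3]
tcp_rot: [180.0, -0.0, -77.6]
force: [0.2, 0.3, 0.0]
grip_width: 0.504
finger_force: 0.0
```

```bash
python3 -c "
from look import *
look('b',(300,140,100,100,4),(270,120,95,130,4))
print(r.get_state()['tcp_pos'],r.get_state()['force'])"
```

```text
[ 618.30095171 -339.13849027  127.26773334] [ 0.03102201 -0.11700352  0.19201   ]
```

View pics/b.png

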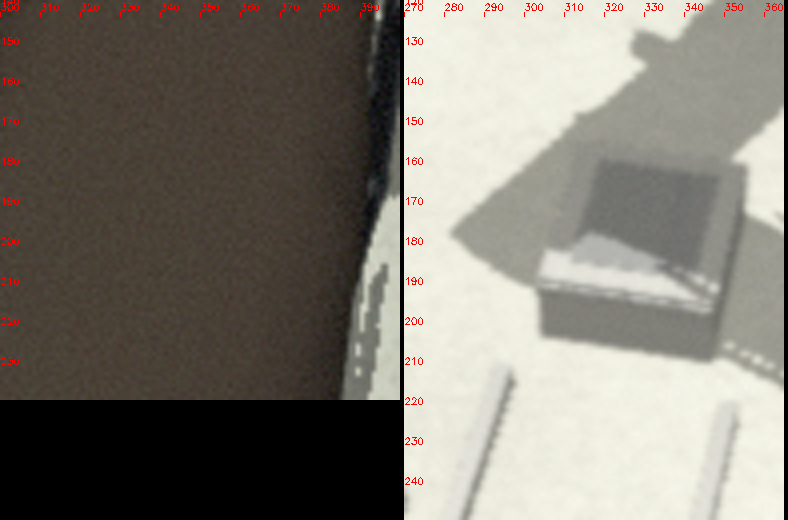

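The lid is flat and shut, and the front bottom corners haven't moved: (304,204) and (347,210). I'll drop behind the container and approach it.

jog_arm:
  series: [0,0,0.4,0,0,0,0,0,0,0.5,0,0,0,0,0,0,0.5,0,0,0,0,0,0,0.44,0,0,0,0,-0.4,0,0,0,0,0,0,-0.5,0,0,0,0,0,0,-0.5,0,0,0,0,0,-0.3,0,0,0,0,0,0,0,0,0,0,0,0,0]

```text
invalid input
```

jog_arm:
  series: [0,0,0.4,0,0,0,0,0,0,0.5,0,0,0,0,0,0,0.5,0,0,0,0,0,0,0.44,0,0,0,0,-0.4,0,0,0,0,0,0,-0.5,0,0,0,0,0,0,-0.5,0,0,0,0,0,0,-0.3,0,0,0,0,0,0,0,0,0,0,0,0,0]

```text
time: 8.2
tcp_pos: [600.1, -253.3, 36.5]
tcp_rot: [-180.0, 0.0, -77.3]
force: [0.4, -0.2, -0.4]
grip_width: 0.5
finger_force: 0.0
```

jog_arm:
  series: [-0.1,0,0,0,0,0,0,-0.1,0,0,0,0,0,0,-0.1,0,0,0,0,0,0,-0.08,0,0,0,0,0,0,-0.08,0,0,0,0,0,0,-0.08,0,0,0,0,0,0,-0.08,0,0,0,0,0,0,-0.08,0,0,0,0,0,0,-0.08,0,0,0,0,0,0,0,0,0,0,0,0,0]

```text
time: 9.2
tcp_pos: [591.6, -217.0, 36.0]
tcp_rot: [180.0, 0.0, -77.4]
force: [0.7, 0.8, 0.1]
grip_width: 0.502
finger_force: 0.0
```

```bash
python3 -c "
from look import *
look('c',(290,140,100,100,4),(270,130,95,130,4))
print(r.get_state()['tcp_pos'],r.get_state()['force'])"
```

```text
[ 591.79684095 -217.41060932   36.08306673] [ 0.19817973  0.69738839 -0.4048585 ]
```

View pics/c.png

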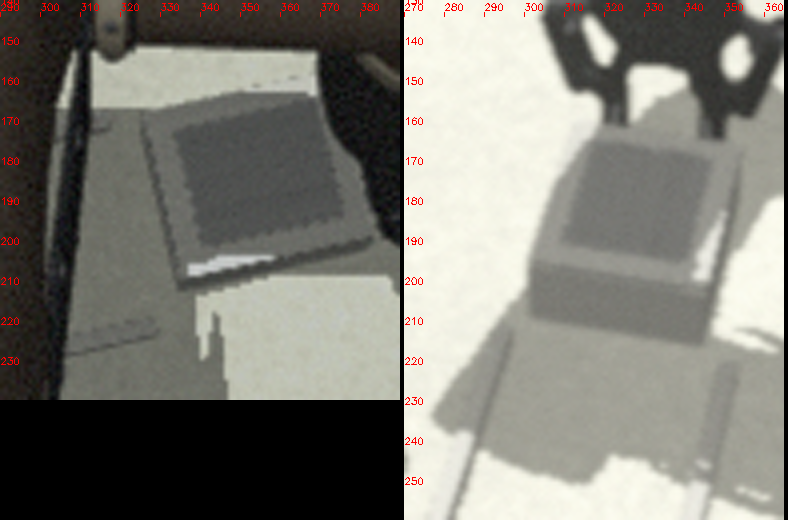

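```bash
cat >> fit.py <<'E'
LANE=dict(top=(539.1,-6.9,102.4),side=(539.1,0.2,102.9))
def rel(n,L,m):
    c=least_squares(lambda p:(proj(n,place(p,L))-m).ravel(),[570,-140,103]).x
    s=LANE[n]; a=np.radians(s[2]); R=np.array([[np.cos(a),np.sin(a)],[-np.sin(a),np.cos(a)]])
    print(n,c.round(1),(R@(c[:2]-s[:2])).round(1),round(c[2]-s[2],1),(proj(n,place(c,L))-m).ravel().round(1))
E
python3 - <<'E'
from fit import *
rel("top",[[55,-48,47],[55,48,47],[55,48,0],[-55,48,0]],[[325,168.5],[333.5,208.5],[334.5,212.3],[382.5,200]])
rel("side",[[55,-48,47],[55,48,47],[55,-48,0],[55,48,0],[-55,48,47]],[[302,196],[345.5,202.5],[302,209.5],[344.5,216],[353.3,167]])
E
```

```text
top [ 579.1 -153.   103.9] [-151.2   -7.7] 1.5 [-0.8 -1.2  1.4  0.4  0.2  0.  -0.8  0.7]
side [ 577.3 -149.3  103.8] [-154.3   -3.9] 0.9 [-1.3 -0.3  0.4 -0.1 -0.5  0.7  0.7  0.8  0.8 -1.4]
```

jog_arm:
  series: [-0.06,0.016,0,0,0,0,0,-0.06,0.016,0,0,0,0,0,-0.06,0.016,0,0,0,0,0,-0.06,0.016,0,0,0,0,0,-0.06,0.016,0,0,0,0,0,-0.06,0.012,0,0,0,0,0,0,0,0,0,0,0,0]

```text
time: 10.0
tcp_pos: [583.0, -200.5, 36.0]
tcp_rot: [180.0, 0.0, -77.4]
force: [0.2, 0.2, -0.5]
grip_width: 0.504
finger_force: 0.0
```

```bash
python3 -c "
from look import *
look('d',(290,145,90,85,4),(265,140,100,130,4))
print(r.get_state()['tcp_pos'],r.get_state()['force'])"
```

```text
[ 583.09083424 -200.78914023   35.9091993 ] [-1.18681894  0.13204606  0.47907517]
```

View pics/d.png

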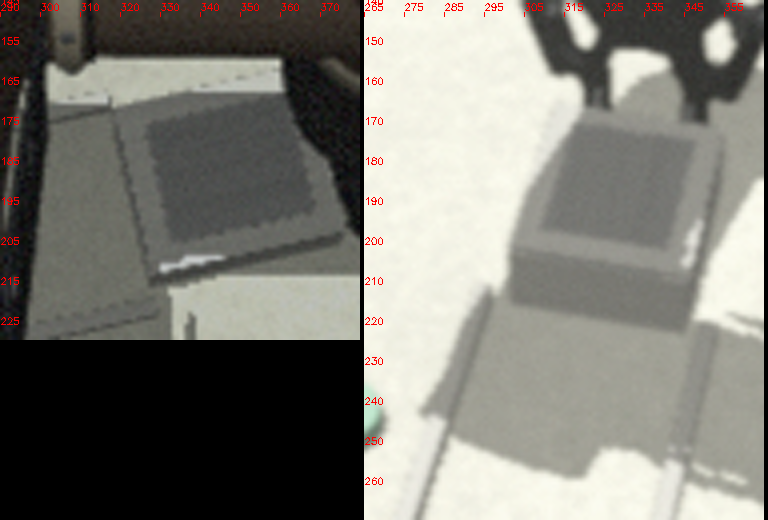

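```bash
python3 - <<'E'
from fit import *
rel("top",[[55,-48,47],[55,48,47],[55,48,0],[-55,48,0]],[[318.5,171.5],[327,212],[328,216],[376,204.3]])
rel("side",[[55,-48,47],[55,48,47],[55,-48,0],[55,48,0],[-55,48,47]],[[301.8,202.3],[346.5,208.5],[302,215.7],[345.5,222.7],[354.3,174.3]])
for n in LANE: print(n,proj(n,place(LANE[n],[[-80,-56,14],[-80,56,14]])).round(1))
E
```

```text
top [ 570.6 -138.8  103.1] [-135.6   -2.5] 0.7 [-0.5 -0.8  1.1  0.6  0.1 -0.2 -0.7  0.5]
side [ 568.3 -133.4  103.3] [-136.8    1.3] 0.4 [-1.  -0.2  0.   0.8 -0.3  0.8  0.3  0.9  1.  -2.6]
top [[317.7 171.6]
 [328.5 219.2]]
side [[296.8 212.1]
 [348.8 220.7]]
```

jog_arm:
  series: [-0.08,0,0,0,0,0,0,-0.12,0,0,0,0,0,0,-0.16,0,0,0,0,0,0,-0.16,0,0,0,0,0,0,-0.16,0,0,0,0,0,0,-0.16,0,0,0,0,0,0,-0.16,0,0,0,0,0,0,-0.16,0,0,0,0,0,0,-0.16,0,0,0,0,0,0,-0.12,0,0,0,0,0,0,-0.08,0,0,0,0,0,0,0,0,0,0,0,0,0]

```text
time: 11.3
tcp_pos: [566.7, -126.3, 36.1]
tcp_rot: [-180.0, 0.0, -77.4]
force: [-0.6, -0.4, 0.7]
grip_width: 0.501
finger_force: 0.0
```

```bash
cat > lc.py <<'E'
import numpy as np
from rig import r
s=r.get_state(); d=s['tcp_pos'][:2]-[539.2,-4]; a=np.radians(102.6)
print("lane xy",d@[np.cos(a),np.sin(a)],d@[-np.sin(a),np.cos(a)],s['tcp_pos'],s['force'])
E
python3 lc.py
```

```text
lane xy -125.33654790449009 -0.1580437580519511 [ 566.69555838 -126.28356181   36.05293668] [-0.56827677 -0.3923132   0.72012937]
```

jog_arm:
  series: [-0.08,0,0,0,0,0,0,-0.12,0,0,0,0,0,0,-0.16,0,0,0,0,0,0,-0.16,0,0,0,0,0,0,-0.16,0,0,0,0,0,0,-0.16,0,0,0,0,0,0,-0.16,0,0,0,0,0,0,-0.16,0,0,0,0,0,0,-0.16,0,0,0,0,0,0,-0.16,0,0,0,0,0,0,-0.12,0,0,0,0,0,0,-0.08,0,0,0,0,0,0]

```text
time: 12.5
tcp_pos: [548.2, -44.2, 36.0]
tcp_rot: [180.0, 0.0, -77.4]
force: [1.2, -2.2, 1.0]
grip_width: 0.502
finger_force: 0.8
```

```bash
python3 lc.py
```

```text
lane xy -41.24534278647401 -0.04936170093742488 [548.24556568 -44.24125346  35.959214  ] [ 1.20615835 -2.23331154  0.97870943]
```

jog_arm:
  series: [-0.1,0,0,0,0,0,0,-0.1,0,0,0,0,0,0,-0.1,0,0,0,0,0,0,-0.1,0,0,0,0,0,0,-0.1,0,0,0,0,0,0,-0.1,0,0,0,0,0,0,-0.1,0,0,0,0,0,0,-0.08,0,0,0,0,0,0,-0.06,0,0,0,0,0,0,-0.04,0,0,0,0,0,0]

```text
time: 13.5
tcp_pos: [538.7, -1.6, 36.0]
tcp_rot: [180.0, -0.0, -77.4]
force: [0.5, -1.5, 0.9]
grip_width: 0.499
finger_force: 0.8
```

jog_arm:
  series: [-0.04,0,0,0,0,0,0,-0.04,0,0,0,0,0,0,-0.04,0,0,0,0,0,0]

```text
time: 13.8
tcp_pos: [537.5, 4.0, 36.0]
tcp_rot: [180.0, -0.0, -77.4]
force: [-1.0, -1.1, 0.5]
grip_width: 0.503
finger_force: 0.8
```

jog_arm:
  series: [-0.04,0,0,0,0,0,0,-0.04,0,0,0,0,0,0]

```text
time: 14.0
tcp_pos: [536.6, 7.9, 36.0]
tcp_rot: [180.0, -0.0, -77.4]
force: [-0.7, -0.6, 0.2]
grip_width: 0.499
finger_force: 0.8
```

```bash
python3 lc.py
```

```text
lane xy 12.211335710157446 -0.033293408260095636 [536.56867124   7.92450994  35.96466515] [-0.67600329 -0.58370341  0.15595053]
```

jog_arm:
  series: [-0.04,0,0,0,0,0,0,-0.04,0,0,0,0,0,0]

```text
time: 14.2
tcp_pos: [535.7, 11.9, 36.0]
tcp_rot: [180.0, -0.0, -77.4]
force: [-0.1, -1.6, 0.9]
grip_width: 0.5
finger_force: 0.8
```

jog_arm:
  series: [-0.03,0,0,0,0,0,0,-0.03,0,0,0,0,0,0]

```text
time: 14.4
tcp_pos: [535.2, 13.3, 36.1]
tcp_rot: [180.0, -0.1, -77.4]
force: [7.3, -21.4, -0.7]
grip_width: 0.501
finger_force: 11.5
```

jog_arm:
  series: [-0.03,0,0,0,0,0,0,-0.03,0,0,0,0,0,0]

```text
time: 14.6
tcp_pos: [535.1, 13.6, 36.4]
tcp_rot: [179.9, -0.3, -77.4]
force: [14.1, -41.6, -1.4]
grip_width: 0.502
finger_force: 22.0
```

jog_arm:
  series: [0.1,0,0,0,0,0,0,0.3,0,0,0,0,0,0,0.5,0,0,0,0,0,0,0.5,0,-0.3,0,0,0,0,0.5,0,-0.6,0,0,0,0,0.6,0,-0.8,0,0,0,0,0.6,0,-0.8,0,0,0,0,0.6,0,-0.8,0,0,0,0,0.8,0,-0.6,0,0,0,0,0.8,0,0,0,0,0,0,0.6,0,0,0,0,0,0,0,0,0,0,0,0,0]

```text
time: 15.8
tcp_pos: [598.8, -273.7, 230.2]
tcp_rot: [180.0, 0.0, -77.6]
force: [-0.5, -0.1, -1.0]
grip_width: 0.499
finger_force: 0.0
```

```bash
python3 - <<'E'
from look import *
from fit import *
# numeric check: predicted corner pixels of container at home, and local edge profile across the front/rear
s=r.get_state(); print(s['tcp_pos'],s['force'])
im=r.read_camera("top"); cv2.imwrite("pics/endtop.png",im[:,:,::-1])
ims=r.read_camera("side"); cv2.imwrite("pics/endside.png",ims[:,:,::-1])
old=cv2.imread("pics/top0.png")[:,:,::-1]
g=lambda a:cv2.cvtColor(np.ascontiguousarray(a),cv2.COLOR_RGB2GRAY).astype(float)
# rows of the lane sampled in lane coordinates (z=47 and z=14), brightness across y at x=60 and along x at y=0
for x in(45,85,115):
    ys=np.arange(-70,71,4); P=proj("top",place(LANE["top"],[[x,y,47] for y in ys]))
    print(x,[int(v) for v in cv2.remap(g(im).astype(np.float32),P[None,:,0].astype(np.float32),P[None,:,1].astype(np.float32),1)[0]])
xs=np.arange(0,161,4)
for y in(-40,0,40):
    P=proj("top",place(LANE["top"],[[x,y,47] for x in xs])); print("y",y,[int(v) for v in cv2.remap(g(im).astype(np.float32),P[None,:,0].astype(np.float32),P[None,:,1].astype(np.float32),1)[0]])
E
```

```text
[ 598.76714678 -273.71786043  230.23921981] [-0.46091139 -0.12603039 -0.97789245]
45 [51, 51, 52, 52, 52, 51, 52, 52, 50, 48, 51, 51, 54, 52, 53, 52, 50, 50, 52, 53, 50, 54, 51, 53, 52, 53, 52, 51, 53, 55, 53, 51, 52, 54, 55, 51]
85 [53, 53, 51, 51, 52, 51, 50, 52, 50, 49, 52, 49, 52, 52, 51, 53, 51, 50, 52, 51, 52, 52, 52, 51, 53, 49, 50, 51, 54, 52, 52, 53, 53, 54, 53, 52]
115 [45, 47, 47, 47, 49, 49, 50, 48, 50, 51, 52, 53, 50, 50, 52, 51, 49, 52, 52, 52, 53, 49, 52, 53, 52, 52, 51, 52, 54, 52, 52, 53, 52, 55, 51, 54]
y -40 [51, 52, 52, 52, 51, 52, 52, 51, 51, 51, 51, 50, 52, 52, 52, 51, 51, 50, 52, 53, 51, 51, 51, 52, 51, 52, 49, 50, 52, 52, 50, 47, 49, 47, 44, 42, 26, 17, 15, 18, 43]
y 0 [51, 51, 49, 49, 50, 48, 51, 52, 51, 48, 53, 51, 52, 51, 54, 53, 52, 52, 52, 54, 52, 52, 49, 49, 50, 51, 50, 51, 51, 53, 50, 52, 50, 49, 48, 49, 49, 47, 46, 44, 41]
y 40 [52, 50, 50, 51, 51, 50, 52, 52, 52, 54, 52, 50, 51, 50, 52, 55, 51, 53, 52, 52, 53, 54, 53, 54, 52, 50, 52, 53, 52, 52, 50, 54, 51, 54, 51, 53, 53, 51, 48, 49, 49]
```

```bash
python3 - <<'E'
from fit import *
import cv2
a=cv2.imread("pics/endside.png",0).astype(np.float32)
def samp(L):
    P=proj("side",place(LANE["side"],L)).astype(np.float32); return [int(v) for v in cv2.remap(a,P[None,:,0],P[None,:,1],1)[0]]
ys=np.arange(-70,71,4); print(list(ys))
for x in(34,45,85,115): print("x",x,samp([[x,y,47] for y in ys]))
xs=np.arange(0,161,4); print(list(xs))
for y in(-40,0,40): print("y",y,samp([[x,y,47] for x in xs]))
E
```

```text
[np.int64(-70), np.int64(-66), np.int64(-62), np.int64(-58), np.int64(-54), np.int64(-50), np.int64(-46), np.int64(-42), np.int64(-38), np.int64(-34), np.int64(-30), np.int64(-26), np.int64(-22), np.int64(-18), np.int64(-14), np.int64(-10), np.int64(-6), np.int64(-2), np.int64(2), np.int64(6), np.int64(10), np.int64(14), np.int64(18), np.int64(22), np.int64(26), np.int64(30), np.int64(34), np.int64(38), np.int64(42), np.int64(46), np.int64(50), np.int64(54), np.int64(58), np.int64(62), np.int64(66), np.int64(70)]
x 34 [179, 178, 178, 172, 171, 158, 164, 170, 171, 169, 168, 167, 170, 170, 169, 169, 169, 169, 168, 168, 171, 171, 167, 167, 169, 168, 170, 172, 170, 157, 170, 181, 171, 172, 157, 151]
x 45 [180, 181, 177, 173, 172, 153, 165, 168, 169, 147, 137, 135, 136, 135, 134, 136, 135, 134, 137, 137, 136, 134, 134, 137, 140, 136, 157, 171, 169, 148, 137, 177, 170, 171, 154, 159]
x 85 [179, 178, 176, 172, 172, 155, 168, 171, 169, 146, 136, 135, 135, 136, 134, 136, 136, 135, 137, 138, 137, 134, 135, 137, 138, 140, 162, 173, 172, 145, 87, 122, 161, 172, 152, 168]
x 115 [180, 180, 177, 17
[... 673 characters left out ...]
, np.int64(144), np.int64(148), np.int64(152), np.int64(156), np.int64(160)]
y -40 [177, 175, 176, 178, 178, 178, 176, 173, 169, 171, 170, 170, 171, 170, 170, 170, 171, 169, 170, 171, 171, 171, 172, 171, 171, 171, 172, 172, 171, 173, 172, 173, 173, 162, 146, 125, 131, 112, 88, 85, 86]
y 0 [179, 181, 181, 179, 183, 184, 176, 169, 168, 166, 146, 136, 135, 135, 136, 136, 137, 136, 137, 136, 137, 136, 135, 136, 137, 136, 135, 135, 136, 138, 155, 171, 171, 164, 129, 124, 129, 115, 88, 85, 85]
y 40 [182, 182, 180, 182, 181, 182, 177, 169, 171, 171, 171, 170, 172, 172, 172, 171, 172, 171, 172, 171, 171, 171, 172, 172, 171, 173, 171, 172, 171, 171, 171, 172, 171, 163, 144, 123, 130, 118, 86, 85, 84]
```

The side view confirms the container is home: square to the lane, centred within about 2 mm, lid flat, and front edge at the stop. The arm is clear.

```bash
python3 -c "
from rig import r
print(r.sign_off())"
```

```text
the job is handed in; nothing more can be done
None
```

The lid is pressed shut and the container pushed home against the grey stop, square and within about 2 mm of the lane's centre with no sign of touching a rail; the arm is clear and the job was handed in at about 16 s (no verdict shown; the bystanders weren't checked in the final pictures).

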